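# Load a carrier plate under the jig's spring clip

### The job

Load the flat metal carrier plate into the wooden clamping jig: with one fingertip press the spring clip's long bar down and hold it so that the clip's nose rises, and while it is held push the plate along its channel with the other fingertip, beneath the nose, until it is fully home against the end stop. Then let the clip spring back onto the plate and move clear. The plate is only pushed, never picked up or lifted, and the pliers, drill-bit block, paint jar and glue bottle near the jig are left alone.

Things in the scene. Friction and masses are not known exactly. Their poses are not given: they have to be found in the camera images.
- jig: Fixed clamping jig screwed to the table: plywood board 210 x 125 x 20 mm. Jig frame: +x = the direction in which the plate is pushed, z up, origin on the table; the board spans x -130..80, y -75..50 mm. The clip's hinge axis runs along x at y 0, z 34 mm, between two small posts 11 mm wide, tops at z 40 mm, at x -126 and x 50.
- stop_foot (a point): End of the plate's channel: middle of the end stop's face, on the channel floor; jig frame x 60, y -36, z 24 mm. The open channel runs straight from here towards -x to x -130, 52 mm wide between low wooden rails (inner faces at y -62 and -10, tops at z 29). The aluminium stop's top is at z 36.
- clip_angle (a joint): Angle of the steel spring clip, rad. 0 at rest: its nose hangs 1 mm above the channel floor and bars the plate. Grows as the long bar is pressed down and the nose rises; clears the plate from about 0.19, bar level at 0.36, end of travel 0.44. Let go onto the plate it rests at about 0.18. It springs back by itself; level takes about 6 N down at mid bar.
- clip: The steel spring clip: a hinge barrel, an arm with a nose, and a long flat bar that is pressed. The bar: jig x -123..32 mm, 3 mm thick, free top at jig y 12..40; at rest it slopes up away from the hinge (top z 33 to 42 mm), pressed level its top is at z 28, half-way up the plate's edge, so level fingertips can hold it and push the plate. A tip can slide along it. Origin on the hinge axis, jig x 0, z 34.
- bar_mid (a point): Middle of the top face of the clip's long bar, at jig x -45.5, y about 27 mm; it moves down as the bar is pressed.
- nose (a point): Middle of the underside of the clip's nose, a small dark steel block 15 (jig x 25..40) x 8 x 8 mm at the end of the clip's arm, over the channel at about jig y -36 to -40 mm; it clamps the plate from above. Nothing of the clip stands higher than z 55 mm.
- plate: The loose carrier plate: flat aluminium, 60 mm long (its x, along the channel) x 50 wide x 8 thick, about 65 g, with a brass sheet with six dark spots on top. Origin: centre of its underside. It starts in the channel, on the floor (z 24 mm), short of the nose, axes as the jig's. Fully home its origin is at jig x 30, y -36 mm.
- pliers: Bystander: small pliers lying on the table, 145 mm long, 13 mm high; origin near the pivot, on the table.
- bit_block: Bystander: wooden block 45 x 65 x 25 mm with drill bits standing in it, 53 mm high in all; origin under its centre.
- paint_jar: Bystander: small paint jar, 36 mm diameter, 45 mm high; origin under its centre.
- glue_bottle: Bystander: small bottle, 32 mm diameter, 75 mm high; origin under its centre.
There are look-alikes about, which are no part of the job. There is more than one size of the jig; the one meant has the size given above. Several things have the shape of the plate; the one meant has the colours described above.

How it is judged:
By the outcome, as a careful person would: the job done as asked, in the order asked, and still so for the second after the job is handed in, with the robot touching nothing.
It also fails if it takes over 45 s, if anything falls off the work surface, if the arm or the gripper's body presses on something with over 40 N, if the wrist force passes 120 N, or if a joint passes its speed limit or range.

### The arm

A 6-joint arm with a two-finger parallel gripper is mounted at the origin on the work surface. World frame = base frame: x ahead of the robot, y to its left, z up, the work surface at z = 0. Lengths are in m, angles in rad, forces in N, time in s.
With the tool pointing down it reaches from about 0.225 to 0.875 m from the base axis. Payload 3.4 kg.
Tool frame: the origin (TCP) lies midway between the tips of the shut fingers; the grasp point (between the pads) lies 19 mm behind it; y points along the fingers, x is the direction in which the jaws open and shut, and the axes are right-handed (so a half turn about y gives the same grasp; the last joint's range is limited). The gripper opens to 85 mm and grips with 20 to 120 N. Pads are 22 mm wide; open, the fingers measure 114 mm over their backs; the gripper's body (76 mm by 85 mm) begins 54 mm behind the grasp point. The pads swing forward as they close: fully open they stand 13 mm farther back than shut.
Start: joints at [-1.432, 0.276, 1.505, -0, 1.361, -0.121], TCP at [0.148, -0.556, 0.231] pointing down, gripper open.
Joint ranges: [-2.89, 2.89], [-0.75, 2.08], [0.22, 2.7], [-1.18, 4.32], [0.11, 2.71], [-2.7, 2.7]. Speed limits (rad/s): [2.57, 2.57, 3.14, 3.14, 3.14, 3.14].

### API

Orientations are given as a rotation vector (axis times angle).
In Python, from workcell import get_state, cams, ticket gives the robot as it stands.
- The arm moves only by the tool step_arm, never from a script. Its arguments are lists of equal length, an entry for each row: "slide": the shift along the tool's x, y, z in cm, a list of three; "angular": the turn, a rotation vector about the tool's x, y, z in rad, a list of three; "hand": the opening, from 0 (shut) to 1 (fully open). A call has exactly 5 rows; each row shifts and turns the commanded pose from where the row before left it, along the tool's axes as they then stand; what a row does not reach is not made up. A row lasts 1/8 s, in which the tool goes at most 62.5 mm and 10.7 degrees, less where a joint would pass 70% of its speed; a pose out of reach is approached as far as the arm can. A call is refused whole if a number of a shift passes 6.25 or a number of a turn 0.188, either way. A call with a gripper value outside its range is refused whole. The fingers move at their own pace and stop on an object; the grip force is fixed at half the most. Time passes only in rows, so rows that do not move let the fingers close, or fill a call up. It gives the time, the measured TCP pose, the force and the opening at its end, in the units of the state.
- get_state(): the state, without advancing time (a new reading comes with each control period).
- cams.get_image(name): name is "side" or "top" or "wrist"; returns a dict with "pixels" (480x640x3 uint8, blue, green, red), "fx", "fy", "cx", "cy" (pixels), "k1" (the pictures are not rectified: a ray, as slopes to the right and down, at radius r is drawn at 1 + k1 r^2 times it, then the intrinsics apply), "eye" and "orientation" of the camera in the world; the wrist camera has in their place "mount" (4x4, takes a point from camera to tool coordinates, whose origin is the TCP and whose axes are the tool frame's). Camera axes: x right, y up, looking along -z (the intrinsics and any distortion apply to the point x, -y, -z); pixel columns grow to the right and rows downward; lengths in m; the calibration is good to about 2 mm. A picture is of the moment at which its call begins: read the wrist's pose just before it. There is no depth.
- ticket.job_done(): hands the job in, once; it reports no verdict.
The state is a dict: "t": time; "q": joint angles; "dq": joint speeds; "joint_efforts": joint torques, N m; "tool_pos": TCP position; "tool_rot": TCP orientation; "force": force on the tool from outside, world axes, zero at the start; "wrist_torque": the same for the moment, N m; "width": finger opening in m.
Only numpy, scipy, OpenCV 4.12 (cv2) and the standard library are available. Lean on these libraries where they do the work, as an engineer would, in place of code of your own. Each camera call takes 0.05 s, during which the arm holds its last target. There are 200 camera calls.

## Working session

There is one attempt and no reset: what is moved stays moved. The work goes in short steps, Python scripts to look and compute and a tool call to move; the robot and the scene stay as the last step left them, time stands still between calls to the robot, and variables do not carry over. Pictures are saved under pics/ and viewed, about 8 in all and at most 12, crops included, and the job is handed in when it is done.

Besides the shell and the picture viewer there is one more tool, called after "Emit:" by a JSON object that holds its "api" and its "payload". step_arm: Moves the arm, as the interface text tells. Its arguments: {"type":"object","properties":{"slide":{"type":"array","items":{"type":"array","items":{"type":"number"}}},"angular":{"type":"array","items":{"type":"array","items":{"type":"number"}}},"hand":{"type":"array","items":{"type":"number"}}},"required":["slide","angular","hand"]}

```bash
mkdir -p pics; cat > h.py <<'E'
import numpy as np, cv2
from scipy.spatial.transform import Rotation as R
from workcell import get_state, cams, ticket
def grab(name,fn):
    s=get_state(); im=cams.get_image(name); cv2.imwrite('pics/'+fn,im['pixels'])
    im['s']=s; return im
def pose(im):
    if 'mount' in im:
        M=np.array(im['mount']); s=im['s']; Rt=R.from_rotvec(s['tool_rot']).as_matrix()
        return Rt@M[:3,:3], Rt@M[:3,3]+np.array(s['tool_pos'])
    o=np.array(im['orientation'],float)
    Rm=o if o.shape==(3,3) else (R.from_rotvec(o).as_matrix() if o.size==3 else R.from_quat(o).as_matrix())
    return Rm,np.array(im['eye'])
def K(im): return np.array([[im['fx'],0,im['cx']],[0,im['fy'],im['cy']],[0,0,1.]]),np.array([im['k1'],0,0,0,0.])
def onplane(im,uv,z):
    Rm,e=pose(im); k,d=K(im)
    p=cv2.undistortPoints(np.array(uv,float).reshape(-1,1,2),k,d).reshape(-1,2)
    r=np.c_[p[:,0],-p[:,1],-np.ones(len(p))]@Rm.T
    return e+r*((z-e[2])/r[:,2])[:,None]
def proj(im,P):
    Rm,e=pose(im); k,d=K(im)
    c=(np.array(P,float).reshape(-1,3)-e)@Rm; c=c*[1,-1,-1]
    return cv2.projectPoints(c,np.zeros(3),np.zeros(3),k,d)[0].reshape(-1,2)
E
python3 - <<'E'
from h import *
for n in('top','side','wrist'):
    im=grab(n,n+'0.png'); print(n,{k:np.round(v,4).tolist() for k,v in im.items() if k not in('pixels','s')})
s=get_state();print({k:np.round(v,3).tolist() for k,v in s.items()}); print(R.from_rotvec(s['tool_rot']).as_matrix().round(3))
E
```

```text
top {'fx': 582.1091, 'fy': 582.1091, 'cx': 321.6574, 'cy': 251.64, 'k1': -0.009, 'eye': [0.5341, 0.034, 0.9158], 'orientation': [0.0297, -0.028, -1.5976]}
side {'fx': 442.3255, 'fy': 442.3255, 'cx': 321.7812, 'cy': 242.4059, 'k1': -0.0184, 'eye': [0.3185, 0.5261, 0.5926], 'orientation': [0.2579, -1.0617, -2.4711]}
wrist {'fx': 373.5339, 'fy': 373.5339, 'cx': 310.3809, 'cy': 233.3701, 'k1': -0.0679, 'mount': [[1.0, -0.0004, 0.0006, -0.0014], [0.0007, 0.284, -0.9588, -0.142], [0.0002, 0.9588, 0.284, 0.0721], [0.0, 0.0, 0.0, 1.0]]}
{'t': 0.15, 'q': [-1.432, 0.276, 1.506, 0.0, 1.361, -0.121], 'dq': [-0.001, -0.002, -0.003, 0.002, 0.001, 0.0], 'joint_efforts': [0.001, -41.715, -24.603, -0.0, 0.008, 0.0], 'tool_pos': [0.148, -0.555, 0.231], 'tool_rot': [-1.32, 1.016, -1.015], 'force': [-0.152, -1.015, -0.094], 'wrist_torque': [0.003, -0.057, -0.031], 'width': 0.085}
[[ 0.257 -0.     0.966]
 [-0.966  0.001  0.257]
 [-0.001 -1.     0.   ]]
```

View pics/top0.png

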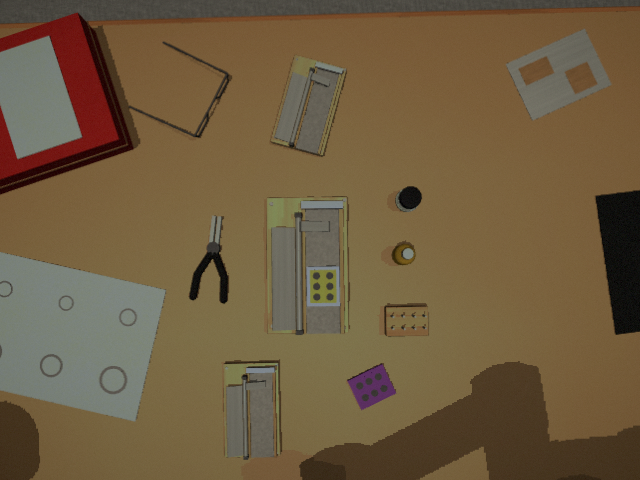

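View pics/side0.png

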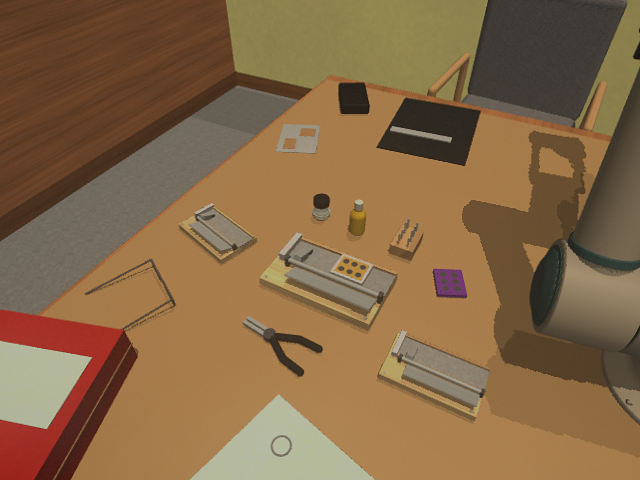

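The top view shows the full-size jig at about px (266–349, 197–333), with the brass-topped plate at (323,286). Jig +x points up in the picture, roughly world +x, with the channel on the right. I'll take the corners from a zoomed crop.

```bash
python3 - <<'E'
from h import *
im=cv2.imread('pics/top0.png')
c=im[185:345,250:365]; c=cv2.convertScaleAbs(c,alpha=1.5)
cv2.imwrite('pics/crop1.png',cv2.resize(c,None,fx=3.7,fy=3.7,interpolation=cv2.INTER_CUBIC))
im=grab('top','top1.png')
h=cv2.cvtColor(im['pixels'],cv2.COLOR_BGR2HSV)
for p in[(270,203),(268,260),(323,280),(312,273),(335,262),(283,280),(258,260),(346,300)]: print(p,h[p[1],p[0]])
print(onplane(im,[(267,197),(348,197),(349,333),(266,333)],.02).round(4))
E
```

```text
(270, 203) [ 26  30 126]
(268, 260) [ 23 110 128]
(323, 280) [ 31 144 129]
(312, 273) [ 30 138 129]
(335, 262) [ 21  37 109]
(283, 280) [ 27  26 107]
(258, 260) [ 21 114 125]
(346, 300) [ 33  92 133]
[[ 0.6536  0.1167  0.02  ]
 [ 0.6502 -0.0084  0.02  ]
 [ 0.441  -0.0039  0.02  ]
 [ 0.4444  0.1232  0.02  ]]
```

View pics/crop1.png

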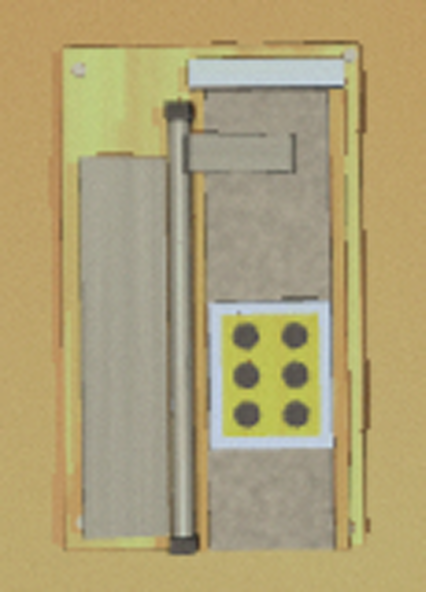

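```bash
cat >> h.py <<'E'
import json
def J2W(P):
    j=json.load(open('jig.json')); P=np.array(P,float).reshape(-1,3)/1000
    c,s=np.cos(j['yaw']),np.sin(j['yaw'])
    return P@np.array([[c,-s,0],[s,c,0],[0,0,1]]).T+[j['x'],j['y'],0]
def W2J(P):
    j=json.load(open('jig.json')); c,s=np.cos(j['yaw']),np.sin(j['yaw'])
    return (np.array(P).reshape(-1,3)-[j['x'],j['y'],0])@np.array([[c,-s,0],[s,c,0],[0,0,1]])*1000
E
python3 - <<'E'
from h import *
im=grab('top','t.png')
cr=lambda l:(np.array(l,float)+.5)/3.7-.5+[250,185]
pts=[(64,46),(359,42),(363,547),(65,548),(188,86),(344,86),(179,110),(183,545)]
jg=np.array([(80,50,20),(80,-75,20),(-130,-75,20),(-130,50,20),(60,-4,36),(60,-70,36),(50,0,40),(-126,0,40)])
uv=cr(pts)
W=np.array([onplane(im,u,z/1000)[0] for u,z in zip(uv,jg[:,2])])
a=jg[:,:2]/1000; use=[0,1,2,3,6,7]
ac,wc=a[use].mean(0),W[use,:2].mean(0)
A,B=a[use]-ac,W[use,:2]-wc
yaw=np.arctan2((A[:,0]*B[:,1]-A[:,1]*B[:,0]).sum(),(A*B).sum())
Rm=np.array([[np.cos(yaw),-np.sin(yaw)],[np.sin(yaw),np.cos(yaw)]]); t=wc-Rm@ac
json.dump(dict(yaw=yaw,x=t[0],y=t[1]),open('jig.json','w'))
print(yaw,t); print(((W[:,:2]-t)@Rm*1000-jg[:,:2]).round(1))
pl=cr([(211,303),(331,301),(333,447),(211,449)])
print('plate',W2J(onplane(im,pl,.032)).round(1))
E
```

```text
-0.019549277888816063 [0.57317896 0.06944635]
[[-0.6 -1. ]
 [ 0.1  0.7]
 [ 0.1  1. ]
 [ 0.6 -0.6]
 [ 0.5  0.7]
 [-0.   2.7]
 [ 0.2  0.3]
 [-0.5 -0.3]]
plate [[-28.5 -12.1  32. ]
 [-28.1 -61.3  32. ]
 [-87.8 -61.6  32. ]
 [-88.3 -11.7  32. ]]
```

Emit:
{"api": "step_arm", "payload": {"slide": [[0,0,0],[0,0,0],[-5.2,0,2.6],[-5.2,0,2.6],[-5.2,0,2.6]], "angular": [[0,0.14,0],[0,0.14,0],[0,0,0],[0,0,0],[0,0,0]], "hand": [0.59,0.59,0.59,0.59,0.59]}}

```text
t: 0.88
tool_pos: [0.2294, -0.3998, 0.2311]
tool_rot: [-1.199, 1.225, -1.225]
force: [0.7, -0.0, 0.8]
width: 0.0501
```

Emit:
{"api": "step_arm", "payload": {"slide": [[-5.2,0,2.6],[-5.2,0,2.6],[-5.2,0,2.6],[-5.2,0,2.6],[-5.2,0,2.6]], "angular": [[0,0,0],[0,0,0],[0,0,0],[0,0,0],[0,0,0]], "hand": [0.59,0.59,0.59,0.59,0.59]}}

```text
t: 1.5
tool_pos: [0.3647, -0.1424, 0.2316]
tool_rot: [-1.199, 1.223, -1.225]
force: [0.5, -0.5, 0.3]
width: 0.0506
```

Emit:
{"api": "step_arm", "payload": {"slide": [[-5.2,0,2.6],[-5.2,0,2.6],[-5.2,0,2.6],[-5.2,0,2.3],[0,0,0]], "angular": [[0,0,0],[0,0,0],[0,0,0],[0,0,0],[0,0,0]], "hand": [0.59,0.59,0.59,0.59,0.59]}}

```text
t: 2.12
tool_pos: [0.4704, 0.0653, 0.231]
tool_rot: [-1.201, 1.22, -1.219]
force: [-0.2, -1.1, 0.6]
width: 0.0505
```

```bash
cat > st.py <<'E'
from h import *
s=get_state(); Rm=R.from_rotvec(s['tool_rot']).as_matrix(); j=json.load(open('jig.json'))
print('t',s['t'],'jig',W2J(s['tool_pos']).round(1),'w',round(s['width'],4),'F',np.round(s['force'],2),'tq',np.round(s['wrist_torque'],3),'yaw err',round(np.arctan2(Rm[1,2],Rm[0,2])-j['yaw'],4),'down',Rm[:,1].round(3))
E
python3 st.py; python3 -c "
from h import *
im=grab('wrist','w1.png')
print(proj(im,J2W([[-115,-29,28],[-93,-29,28],[80,-75,20],[60,-36,24],[-126,0,40],[50,0,40],[-28,-36,32],[-88,-36,32]])).round(0).tolist())"
```

```text
t 2.125 jig [[-102.7   -6.2  231. ]] w 0.0505 F [-0.21 -1.07  0.58] tq [-0.103  0.01   0.015] yaw err 0.0051 down [ 0.     0.001 -1.   ]
[[336.0, 215.0], [337.0, 192.0], [394.0, -9.0], [349.0, 14.0], [305.0, 230.0], [306.0, 21.0], [347.0, 120.0], [345.0, 188.0]]
```

View pics/w1.png

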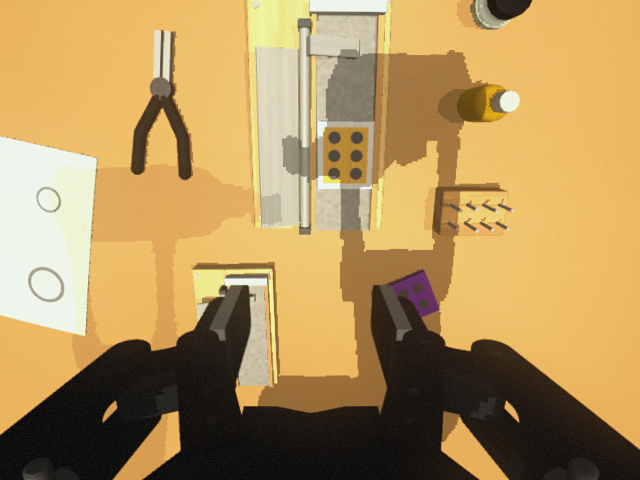

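The wrist view agrees with the jig model: post predicted at (305,230) and seen at (304,231), plate rear at row 188 in both. The fingertips are at about (248,288) and (374,288), and I'll get their depth from those pixels.

```bash
python3 - <<'E'
from h import *
im=grab('wrist','t.png'); s=im['s']; Rt=R.from_rotvec(s['tool_rot']).as_matrix()
for d in(0,-4,-8):
  P=[[x,d,z] for z in(11,-11) for x in(-39.5,-25,25,39.5)]
  print(d,proj(im,np.array(P)/1000@Rt.T+s['tool_pos']).round(0).tolist())
c=cv2.convertScaleAbs(im['pixels'][270:350,200:420],alpha=2.5)
cv2.imwrite('pics/tips.png',cv2.resize(c,None,fx=3.5,fy=3.5,interpolation=cv2.INTER_CUBIC))
E
```

```text
0 [[218.0, 277.0], [253.0, 277.0], [374.0, 277.0], [409.0, 277.0], [222.0, 324.0], [255.0, 324.0], [372.0, 324.0], [405.0, 324.0]]
-4 [[216.0, 281.0], [251.0, 281.0], [376.0, 281.0], [412.0, 281.0], [220.0, 329.0], [254.0, 329.0], [373.0, 329.0], [407.0, 329.0]]
-8 [[213.0, 285.0], [250.0, 285.0], [378.0, 285.0], [414.0, 285.0], [217.0, 334.0], [253.0, 334.0], [375.0, 334.0], [410.0, 334.0]]
```

View pics/tips.png

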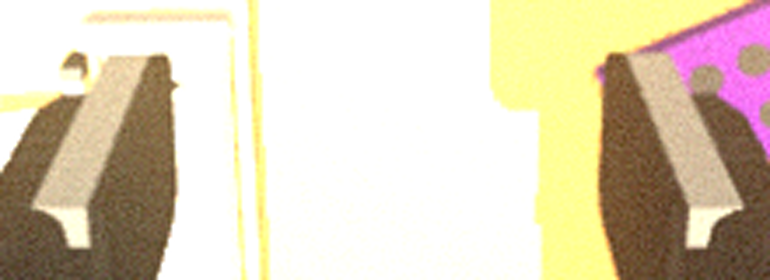

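Emit:
{"api": "step_arm", "payload": {"slide": [[0,4.5,-0.2],[0,4.5,0],[0,4.5,0],[0,3.5,0],[0,1.5,0]], "angular": [[0,0.005,0],[0,0,0],[0,0,0],[0,0,0],[0,0,0]], "hand": [0.59,0.59,0.59,0.59,0.59]}}

```text
t: 2.85
tool_pos: [0.4651, 0.0601, 0.0445]
tool_rot: [-1.199, 1.232, -1.228]
force: [-0.0, -1.3, 0.0]
width: 0.0505
```

```bash
python3 st.py; python3 - <<'E'
from h import *
im=grab('side','s1.png'); s=im['s']
uv=proj(im,J2W([-100,-5,35]))[0]; x,y=int(uv[0]),int(uv[1])
c=cv2.convertScaleAbs(im['pixels'][y-75:y+60,x-110:x+70],alpha=1.6)
cv2.imwrite('pics/s1c.png',cv2.resize(c,None,fx=4.2,fy=4.2,interpolation=cv2.INTER_CUBIC)); print(x-110,y-75)
E
```

```text
t 2.85 jig [[-107.9  -11.5   44.5]] w 0.0505 F [-0.03 -1.28  0.03] tq [-0.024 -0.028  0.016] yaw err -0.0083 down [-0.004 -0.001 -1.   ]
256 212
```

View pics/s1c.png

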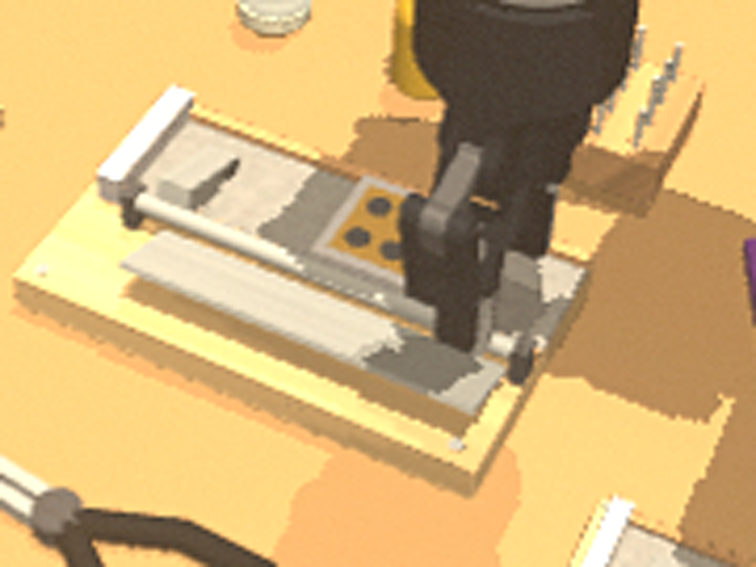

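```bash
python3 st.py
```

```text
t 2.9 jig [[-108.5  -11.5   43.6]] w 0.0502 F [-1.19  0.03 -1.21] tq [-0.06  -0.022 -0.018] yaw err -0.0084 down [-0.006 -0.    -1.   ]
```

Emit:
{"api": "step_arm", "payload": {"slide": [[-0.25,0,0.15],[-0.25,0,0.15],[0,0,0],[0,0,0],[0,0,0]], "angular": [[0,-0.008,0],[0,0,0],[0,0,0],[0,0,0],[0,0,0]], "hand": [0.59,0.59,0.59,0.59,0.59]}}

```text
t: 3.52
tool_pos: [0.4704, 0.0669, 0.0465]
tool_rot: [-1.201, 1.221, -1.222]
force: [-0.5, -0.5, -0.2]
width: 0.0505
```

```bash
python3 st.py
```

```text
t 3.525 jig [[-102.7   -4.5   46.5]] w 0.0505 F [-0.5  -0.49 -0.15] tq [0.037 0.027 0.007] yaw err 0.0026 down [ 0. -0. -1.]
```

Emit:
{"api": "step_arm", "payload": {"slide": [[0.2,0.4,-0.2],[0,0.5,0],[0,0.5,0],[0,0,0],[0,0,0]], "angular": [[0,0,0],[0,0,0],[0,0,0],[0,0,0],[0,0,0]], "hand": [0.59,0.59,0.59,0.59,0.59]}}

```text
t: 4.15
tool_pos: [0.4682, 0.065, 0.0323]
tool_rot: [-1.201, 1.222, -1.222]
force: [-1.2, -0.3, 2.6]
width: 0.0499
```

```bash
python3 st.py
```

```text
t 4.15 jig [[-104.9   -6.5   32.3]] w 0.0499 F [-1.16 -0.26  2.56] tq [ 0.219  0.209 -0.021] yaw err 0.0024 down [-0.  0. -1.]
```

Emit:
{"api": "step_arm", "payload": {"slide": [[0,0.2,0],[0,0.2,0],[0,0.1,0],[0,0,0],[0,0,0]], "angular": [[0,0,0],[0,0,0],[0,0,0],[0,0,0],[0,0,0]], "hand": [0.59,0.59,0.59,0.59,0.59]}}

```text
t: 4.78
tool_pos: [0.4681, 0.0649, 0.0273]
tool_rot: [-1.201, 1.222, -1.222]
force: [-2.4, -0.2, 4.8]
width: 0.0502
```

```bash
python3 st.py
```

```text
t 4.775 jig [[-104.9   -6.6   27.3]] w 0.0502 F [-2.41 -0.24  4.85] tq [0.232 0.32  0.02 ] yaw err 0.0024 down [-0. -0. -1.]
```

Emit:
{"api": "step_arm", "payload": {"slide": [[0,0.2,0],[0,0.2,0],[0,0,0],[0,0,0],[0,0,0]], "angular": [[0,0,0],[0,0,0],[0,0,0],[0,0,0],[0,0,0]], "hand": [0.59,0.59,0.59,0.59,0.59]}}

```text
t: 5.4
tool_pos: [0.4682, 0.0642, 0.0237]
tool_rot: [-1.202, 1.221, -1.222]
force: [-2.9, -1.9, 8.9]
width: 0.0504
```

```bash
python3 st.py; python3 - <<'E'
from h import *
im=grab('side','s2.png')
uv=proj(im,J2W([-70,-5,35]))[0]; x,y=int(uv[0]),int(uv[1])
c=cv2.convertScaleAbs(im['pixels'][y-60:y+50,x-90:x+70],alpha=2)
cv2.imwrite('pics/s2c.png',cv2.resize(c,None,fx=5,fy=5,interpolation=cv2.INTER_CUBIC)); print(x-90,y-60)
for n,P in dict(bar_lvl_end=[-123,40,28],bar_lvl_end2=[32,40,28],bar_rest_end=[-123,40,42],rest2=[32,40,42],nose_rest=[25,-40,25],nosehi=[25,-40,39]).items(): print(n,((proj(im,J2W(P))[0]-[x-90,y-60]+.5)*5).round())
E
```

```text
t 5.4 jig [[-104.9   -7.3   23.7]] w 0.0504 F [-2.89 -1.94  8.91] tq [-0.17   0.523  0.108] yaw err 0.0031 down [-0.    -0.001 -1.   ]
260 220
bar_lvl_end [541. 476.]
bar_lvl_end2 [125. 300.]
bar_rest_end [545. 448.]
rest2 [123. 272.]
nose_rest [259. 168.]
nosehi [259. 140.]
```

View pics/s2c.png

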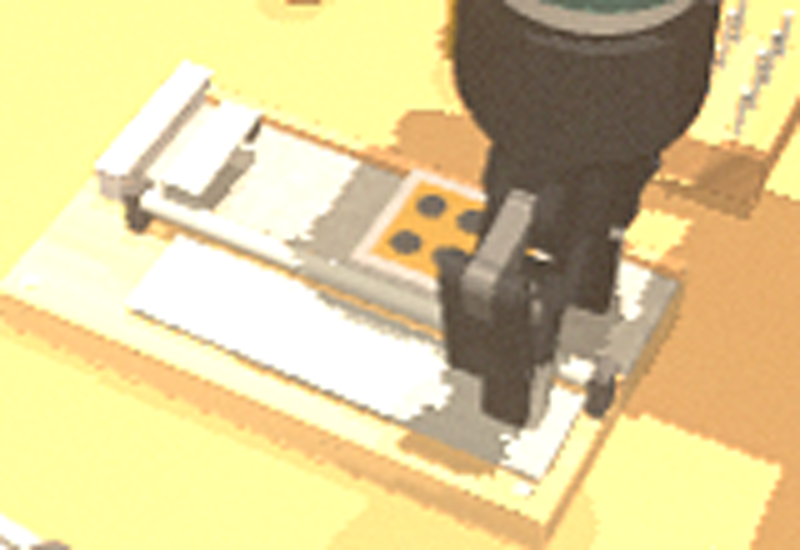

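The bar is pressed to about level and the nose is up; nose block edge near (200,190). The torque flip shows the channel tip touching the floor, so tip z is about TCP z. I'll raise by 3.5 mm and push.

Emit:
{"api": "step_arm", "payload": {"slide": [[0,-0.35,0],[0,0,0.4],[0,0,0.6],[0,0,0.6],[0,0,0.4]], "angular": [[0,0,0],[0,0,0],[0,0,0],[0,0,0],[0,0,0]], "hand": [0.59,0.59,0.59,0.59,0.59]}}

```text
t: 6.08
tool_pos: [0.4871, 0.0645, 0.0265]
tool_rot: [-1.204, 1.224, -1.22]
force: [-4.9, -0.4, 5.7]
width: 0.0506
```

```bash
python3 st.py; cat > plate.py <<'E'
from h import *
im=grab('top','pt.png')
h=cv2.cvtColor(im['pixels'],cv2.COLOR_BGR2HSV)
m=cv2.inRange(h,(18,125,70),(40,255,255))
roi=np.zeros_like(m); q=proj(im,J2W([[-125,-62,32],[60,-62,32],[60,-10,32],[-125,-10,32]])).round().astype(int); cv2.fillConvexPoly(roi,q,255); m&=roi
m=cv2.morphologyEx(m,cv2.MORPH_OPEN,np.ones((3,3))); n,l,stt,cn=cv2.connectedComponentsWithStats(m)
for i in range(1,n):
    if stt[i,4]>60:
        x,y,w,hh,a=stt[i]; print('brass',stt[i],W2J(onplane(im,[(x+w/2,y),(x+w/2,y+hh),(x,y+hh/2),(x+w,y+hh/2)],.032)).round(1)[:,:2].tolist())
E
python3 plate.py
```

```text
t 6.075 jig [[-85.9  -6.7  26.5]] w 0.0506 F [-4.92 -0.44  5.67] tq [0.073 0.796 0.048] yaw err 0.0026 down [-0.003 -0.    -1.   ]
brass [310 262  26  19 271] [[-21.8, -36.9], [-50.6, -36.7], [-36.1, -17.1], [-36.4, -56.5]]
```

Emit:
{"api": "step_arm", "payload": {"slide": [[0,-0.05,0.7],[0,0,0.8],[0,0,0.8],[0,0,0.8],[0,0,0.5]], "angular": [[0,0,0],[0,0,0],[0,0,0],[0,0,0],[0,0,0]], "hand": [0.59,0.59,0.59,0.59,0.59]}}

```text
t: 6.75
tool_pos: [0.5236, 0.0638, 0.0269]
tool_rot: [-1.203, 1.223, -1.221]
force: [-4.2, -0.3, 5.4]
width: 0.0507
```

```bash
python3 st.py; python3 plate.py
```

```text
t 6.75 jig [[-49.5  -6.6  26.9]] w 0.0507 F [-4.19 -0.3   5.37] tq [0.04  0.761 0.072] yaw err 0.0026 down [-0.002 -0.    -1.   ]
```

Emit:
{"api": "step_arm", "payload": {"slide": [[0,0,0.6],[0,0,0.6],[0,0,0.6],[0,0,0.6],[0,0,0.4]], "angular": [[0,0,0],[0,0,0],[0,0,0],[0,0,0],[0,0,0]], "hand": [0.59,0.59,0.59,0.59,0.59]}}

```text
t: 7.42
tool_pos: [0.5515, 0.0633, 0.027]
tool_rot: [-1.203, 1.223, -1.221]
force: [-4.8, -0.5, 5.2]
width: 0.0506
```

```bash
python3 st.py; python3 - <<'E'
from h import *
im=grab('side','s3.png')
uv=proj(im,J2W([0,-20,35]))[0]; x,y=int(uv[0]),int(uv[1])
c=cv2.convertScaleAbs(im['pixels'][y-60:y+50,x-80:x+80],alpha=1.6)
cv2.imwrite('pics/s3c.png',cv2.resize(c,None,fx=5,fy=5,interpolation=cv2.INTER_CUBIC))
E
```

```text
t 7.425 jig [[-21.6  -6.6  27. ]] w 0.0506 F [-4.8  -0.5   5.19] tq [0.111 0.736 0.108] yaw err 0.0025 down [-0.002 -0.    -1.   ]
```

View pics/s3c.png

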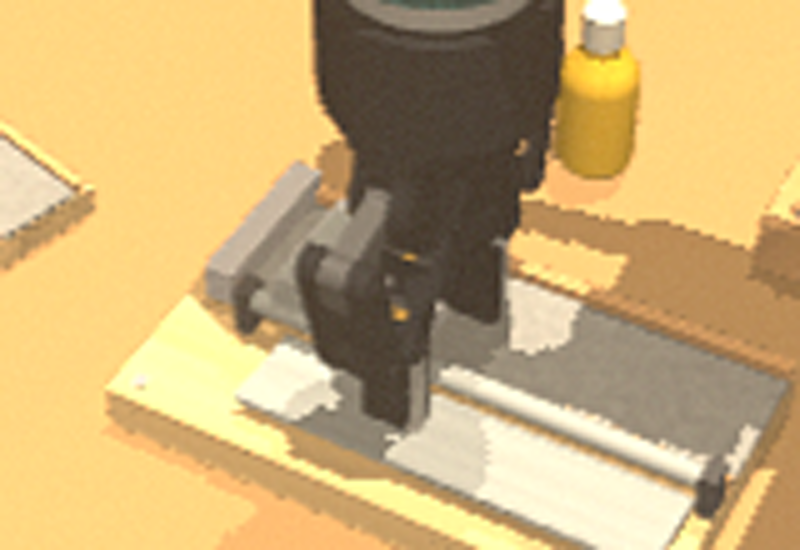

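The side view shows the bar held level with the plate (brass glimpsed at 400,310) moving in under the raised arm. Roughly 11 mm remain, so I'll creep.

Emit:
{"api": "step_arm", "payload": {"slide": [[0,0,0.3],[0,0,0.2],[0,0,0.2],[0,0,0.1],[0,0,0]], "angular": [[0,0,0],[0,0,0],[0,0,0],[0,0,0],[0,0,0]], "hand": [0.59,0.59,0.59,0.59,0.59]}}

```text
t: 8.1
tool_pos: [0.5595, 0.0632, 0.027]
tool_rot: [-1.203, 1.223, -1.221]
force: [-3.2, 0.0, 5.3]
width: 0.0505
```

```bash
python3 st.py
```

```text
t 8.1 jig [[-13.6  -6.5  27. ]] w 0.0505 F [-3.2   0.04  5.32] tq [0.117 0.605 0.055] yaw err 0.0026 down [-0.002 -0.    -1.   ]
```

Emit:
{"api": "step_arm", "payload": {"slide": [[0,0,0.1],[0,0,0.1],[0,0,0],[0,0,0],[0,0,0]], "angular": [[0,0,0],[0,0,0],[0,0,0],[0,0,0],[0,0,0]], "hand": [0.59,0.59,0.59,0.59,0.59]}}

```text
t: 8.72
tool_pos: [0.5614, 0.0631, 0.027]
tool_rot: [-1.203, 1.223, -1.221]
force: [-4.0, -0.9, 4.8]
width: 0.0501
```

```bash
python3 st.py
```

```text
t 8.725 jig [[-11.6  -6.5  27. ]] w 0.0501 F [-4.03 -0.93  4.78] tq [0.088 0.635 0.102] yaw err 0.0026 down [-0.002 -0.    -1.   ]
```

Emit:
{"api": "step_arm", "payload": {"slide": [[0,0,0.1],[0,0,0.1],[0,0,0],[0,0,0],[0,0,0]], "angular": [[0,0,0],[0,0,0],[0,0,0],[0,0,0],[0,0,0]], "hand": [0.59,0.59,0.59,0.59,0.59]}}

```text
t: 9.35
tool_pos: [0.563, 0.0631, 0.027]
tool_rot: [-1.203, 1.224, -1.221]
force: [-4.1, -0.6, 4.6]
width: 0.0502
```

```bash
python3 st.py
```

```text
t 9.35 jig [[-10.   -6.5  27. ]] w 0.0502 F [-4.07 -0.58  4.63] tq [0.094 0.739 0.051] yaw err 0.0024 down [-0.003 -0.    -1.   ]
```

Emit:
{"api": "step_arm", "payload": {"slide": [[0,0,0.1],[0,0,0.1],[0,0,0],[0,0,0],[0,0,0]], "angular": [[0,0,0],[0,0,0],[0,0,0],[0,0,0],[0,0,0]], "hand": [0.59,0.59,0.59,0.59,0.59]}}

```text
t: 9.98
tool_pos: [0.5633, 0.0631, 0.0268]
tool_rot: [-1.206, 1.226, -1.219]
force: [-7.5, -0.4, 6.8]
width: 0.0501
```

```bash
python3 st.py
```

```text
t 9.975 jig [[-9.8 -6.6 26.8]] w 0.0501 F [-7.53 -0.39  6.79] tq [ 0.047  1.194 -0.024] yaw err 0.0022 down [-0.006 -0.    -1.   ]
```

Contact with the stop is clear: Fx jumped and the motion stalled at TCP x -9.8. I'll give one more gentle push, back off 4 mm so the plate isn't dragged up, then lift.

Emit:
{"api": "step_arm", "payload": {"slide": [[0,0,0.15],[0,0,0],[0,0,0],[0,0,-0.4],[0,0,-0.2]], "angular": [[0,0,0],[0,0,0],[0,0,0],[0,0,0],[0,0,0]], "hand": [0.59,0.59,0.59,0.59,0.59]}}

```text
t: 10.6
tool_pos: [0.5633, 0.0632, 0.0277]
tool_rot: [-1.198, 1.22, -1.224]
force: [0.6, -0.8, 4.6]
width: 0.0503
```

Emit:
{"api": "step_arm", "payload": {"slide": [[0,0,-0.2],[0,-0.3,0],[0,-0.5,0],[0,-0.7,0],[0,-1.0,0]], "angular": [[0,0,0],[0,0,0],[0,0,0],[0,0,0],[0,0,0]], "hand": [0.59,0.59,0.59,0.59,0.59]}}

```text
t: 11.22
tool_pos: [0.5593, 0.0633, 0.0524]
tool_rot: [-1.202, 1.223, -1.221]
force: [0.0, 0.7, -1.2]
width: 0.05
```

Emit:
{"api": "step_arm", "payload": {"slide": [[0,-3,0],[0,-4,0],[0,-4,-5],[0,0,-6],[0,0,-6]], "angular": [[0,0,0],[0,0,0],[0,0,0],[0,0,0],[0,0,0]], "hand": [0.59,0.59,0.59,0.59,0.59]}}

```text
t: 11.85
tool_pos: [0.3896, 0.0662, 0.1623]
tool_rot: [-1.2, 1.221, -1.223]
force: [0.1, -0.3, 0.4]
width: 0.0503
```

```bash
python3 st.py; python3 plate.py; python3 - <<'E'
from h import *
im=grab('top','t4.png')
uv=proj(im,J2W([-10,-10,35]))[0]; x,y=int(uv[0]),int(uv[1])
a=cv2.resize(cv2.convertScaleAbs(im['pixels'][y-60:y+60,x-45:x+45],alpha=1.6),None,fx=4,fy=4,interpolation=cv2.INTER_CUBIC)
im=grab('side','s4.png')
uv=proj(im,J2W([20,-20,35]))[0]; x,y=int(uv[0]),int(uv[1])
b=cv2.resize(cv2.convertScaleAbs(im['pixels'][y-60:y+60,x-50:x+55],alpha=1.6),None,fx=4,fy=4,interpolation=cv2.INTER_CUBIC)
cv2.imwrite('pics/f.png',np.hstack([a,b]))
E
```

```text
t 11.85 jig [[-183.5   -6.8  162.3]] w 0.0503 F [ 0.12 -0.26  0.38] tq [-0.023 -0.009  0.033] yaw err 0.0023 down [ 0.002 -0.    -1.   ]
brass [311 228  25  17 202] [[29.9, -38.1], [4.0, -37.9], [17.1, -19.0], [16.8, -57.0]]
```

View pics/f.png

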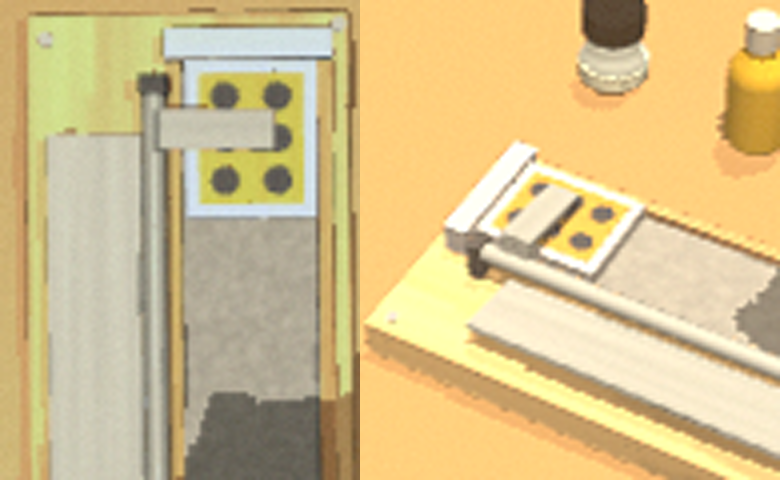

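The plate sits against the stop (its front edge at crop row 60 meets the stop face), square in the channel, with the clip's nose resting on the brass. One numeric check of the rear edge before handing in.

```bash
python3 - <<'E'
from h import *
im=grab('top','t5.png')
x,y=[int(v) for v in proj(im,J2W([-10,-10,35]))[0]]
uv=(np.array([[185,216],[316,216],[185,60],[316,60]])+.5)/4-.5+[x-45,y-60]
print(W2J(onplane(im,uv,.032)).round(1))
E
python3 -c "
from h import *
print(ticket.job_done())"
```

```text
[[  0.2 -11.1  32. ]
 [ -0.2 -60.8  32. ]
 [ 59.7 -11.4  32. ]
 [ 59.3 -61.3  32. ]]
the job is handed in; nothing more can be done
None
```

The plate is loaded: it sits fully home against the end stop with the clip sprung back onto it, and the job is handed in. I held the clip bar level with one fingertip and pushed the plate about 88 mm under the raised nose with the other. I then backed off a few millimetres, let the clip close, and moved clear. By the last robot reading this took about 12 s of the 45 s allowed.

- **Plate position:** in the final top view its rear edge is at jig x 0.0 ± 0.2 mm and its front edge at about 59.5 mm, where fully home is 0 and 60. It is square in the channel.
- **Stop contact:** the push stalled at the stop and the backward force rose from about 4 N to 7.5 N. After backing clear, the force read about zero.
- **Clip:** the last picture shows the nose resting on the brass. I judged this by eye and did not measure the clip angle.
- **Bystanders:** nothing I did went near the pliers, bit block, paint jar or glue bottle. I did not measure their positions again.

**Checks that disagreed:**
- My camera estimate of fingertip depth was about 8 mm off. Because of that, the channel fingertip briefly touched the floor, with about 9 N total on the tool. I raised the tool 3.5 mm before pushing.
- The edges of the brass sheet found by colour mask were unreliable in shadow and under the clip arm, so I used the plate's own edges for the final check.

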